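# Nest the empty parts tubs on the return stand

### The arm

A 7-joint arm with a two-finger parallel gripper is mounted at the origin on the work surface. World frame = base frame: x ahead of the robot, y to its left, z up, the work surface at z = 0. Lengths are in m, angles in rad, forces in N, time in s.
With the tool pointing down it reaches from about 0.4 to 0.85 m from the base axis. Payload 4.5 kg.
Tool frame: the origin (TCP) lies at the centre of the arm's flange, where the gripper is bolted on; the fingertips stand 166 mm ahead of it and the grasp point (between the pads) lies 147 mm ahead of it; z points along the fingers, y is the line along which they close (so a half turn about z gives the same grasp; the last joint's range is limited). The gripper opens to 88 mm and grips with 3 to 60 N. Pads are 18 mm wide; open, the fingers measure 123 mm over their backs; the gripper's body (75 mm by 187 mm) begins 45 mm behind the grasp point.
Start: joints at [1.246, 0.689, -0.195, 1.565, 0.157, 0.902, -0.215], TCP at [0.219, -0.585, 0.405] pointing down, gripper open.
Joint ranges: [-3.01, 3.01], [-0.46, 2.08], [-1.47, 1.51], [0.13, 2.56], [-1, 4.14], [0.04, 2.09], [-2.66, 2.66]. Speed limits (rad/s): [2.57, 2.57, 3.14, 3.14, 3.14, 3.14, 3.14].

### API

Orientations are given as a unit quaternion [w, x, y, z].
In Python, from cell import r, camera, calibration, job, masks_of, mark_of gives the robot as it stands.
- The arm moves only by the tool carry_out, never from a script. Its argument "steps" is text: rows parted by semicolons, each of 5 numbers parted by spaces: the shift along the tool's x, y, z in cm, then the turn about the tool's z in degrees, then the opening, from 0 (shut) to 1 (fully open). In form: dx dy dz spin claw; .... A call has 1 to 5 rows; each row shifts and turns the commanded pose from where the row before left it, along the tool's axes as they then stand; what a row does not reach is not made up. A row lasts 1/12 s, in which the tool goes at most 41.7 mm and 7.16 degrees, less where a joint would pass 70% of its speed; a pose out of reach is approached as far as the arm can. A call is refused whole if a number of a shift passes 4.17 or a number of a turn 7.16, either way. A call with a gripper value outside its range is refused whole. The fingers move at their own pace and stop on an object; "squeeze" is the grip in N (left out, the last holds). Time passes only in rows, so rows that do not move let the fingers close. It gives the time, the measured TCP pose, the force, the opening and the grip force at its end, in the units of the state.
- r.state(): the state, without advancing time (a new reading comes with each control period).
- camera(name): name is "scene" or "top" or "wrist"; returns (picture, depth): 400x640x3 uint8, red, green, blue; 400x640 float32, m along the optical axis (not along the pixel's ray), 0 where there is no reading.
- calibration(name): a dict with "vertical_fov" (degrees; the focal length in pixels is half the picture's height over the tangent of half this angle, whatever the lens; pixels are square), "cx", "cy" (the principal point, pixels), "k1" (the pictures are not rectified: a ray, as slopes to the right and down, at radius r is drawn at 1 + k1 r^2 times it, then the intrinsics apply), "xyz" and "rotation" of the camera in the world; the wrist camera has in their place "hand_eye" (4x4, takes a point from camera to tool coordinates, whose origin is the TCP and whose axes are the flange's). Camera axes: x right, y down, z forward; pixel columns grow to the right and rows downward; lengths in m; the calibration is good to about 2 mm. A picture is of the moment at which its call begins: read the wrist's pose just before it. calibration takes no time and is no camera call.
- job.close_job(): hands the job in; it is judged then, once.
Trained networks look in the newest picture that a camera, given by its name, has taken for a name from the list of things; names that differ only in an ending like _2 or _b are one class to them, and where a whole thing is asked for, a point or a joint stands for the part that bears it (a point fixed in the world has none). Each returns a list of dicts, best first, with "score" (0 to 1); they miss things now and then, are a little off and sometimes report something else, mostly with a low value. They report only what shows in the picture. A call takes as long as a camera call.
- masks_of(camera, label): "region" (400x640 bool, what is visible of it).
- mark_of(camera, label): "xyz" ([x, y, z] in m, in world coordinates, good to about 4 mm: a listed point, or the origin of a listed thing).
The state is a dict: "t": time; "joints": joint angles; "dq": joint speeds; "joint_torque": joint torques, N m; "ee_pos": TCP position; "ee_rot": TCP orientation; "ft_force": force on the tool from outside, world axes, zero at the start; "wrist_torque": the same for the moment, N m; "width": finger opening in m; "gripper_force": force on a finger pad.
Only numpy, scipy, OpenCV 4.12 (cv2) and the standard library are available. Lean on these libraries where they do the work, as an engineer would, in place of code of your own. Each camera call takes 0.05 s, during which the arm holds its last target. There are 200 camera calls.

### The job

Clear the packing bench of its empty blue parts tubs: slide the stop of the return stand fully open, set the largest tub upright, centred and square on the raised platform, and nest all the other tubs on the bench one inside another in it in order of size, each fully down. Only when the nest is complete, slide the stop back until its fence rests against the largest tub, leaving the nest centred on the platform. Leave the loose console and the bottle where they are.

Things in the scene. Friction and masses are not known exactly. Their poses are not given: they have to be found in the camera images.
- tub5: largest of the graded square blue tubs, 70 mm tall. Top 16 mm is a collar 8 mm thick, outside 132 x 132 mm, mouth 116 x 116: pinch it from above, one finger inside. Below it 3 mm walls taper from 122 to 115 mm wide. Inner floor 22 mm above the underside: a tub fully down in another stands 22 mm above it. Origin: centre of underside, x and y square to the walls.
- tub4: second largest of the graded square blue tubs (may be absent), 70 mm tall. Top 16 mm is a collar 8 mm thick, outside 116 x 116 mm, mouth 100 x 100: pinch it from above, one finger inside. Below it 3 mm walls taper from 106 to 99 mm wide. Inner floor 22 mm above the underside: a tub fully down in another stands 22 mm above it. Origin: centre of underside, x and y square to the walls.
- tub3: middle of the graded square blue tubs (may be absent), 70 mm tall. Top 16 mm is a collar 8 mm thick, outside 100 x 100 mm, mouth 84 x 84: pinch it from above, one finger inside. Below it 3 mm walls taper from 90 to 83 mm wide. Inner floor 22 mm above the underside: a tub fully down in another stands 22 mm above it. Origin: centre of underside, x and y square to the walls.
- tub2: second smallest of the graded square blue tubs (may be absent), 70 mm tall. Top 16 mm is a collar 8 mm thick, outside 84 x 84 mm, mouth 68 x 68: pinch it from above, one finger inside. Below it 3 mm walls taper from 74 to 67 mm wide. Inner floor 22 mm above the underside: a tub fully down in another stands 22 mm above it. Origin: centre of underside, x and y square to the walls.
- tub1: smallest of the graded square blue tubs (may be absent), 70 mm tall. Top 16 mm is a collar 8 mm thick, outside 68 x 68 mm, mouth 52 x 52: pinch it from above, one finger inside. Below it 3 mm walls taper from 58 to 51 mm wide. Inner floor 22 mm above the underside: a tub fully down in another stands 22 mm above it. Origin: centre of underside, x and y square to the walls.
- stand: fixed aluminium and grey stand: a narrow raised platform 100 x 100 mm, 60 mm above the bench, with a low foot plate (160 x 140 x 6 mm) round it and, towards the stand's -y, a rail that carries a sliding stop. Origin: on the bench under the platform's middle, z up, x and y square to the platform.
- platform (a point): centre of the platform's top surface, 60 mm above the bench, axes as the stand's
- stop (a joint): position of the sliding stop along its rail (m): 0 with its fence deep over the platform (face 22 mm from the platform's centre), growing as it slides outward along the stand's -y, to 0.086 fully open (face 108 mm from the centre). It moves at about 2 N and stays where it is left.
- stop_face (a point): middle of the face that the stop's grey fence turns to the platform, 100 mm above the bench; the fence is an upright plate 80 mm wide (stand's x), 6 mm thick, its top 135 mm above the bench. The fence's axes are the stand's.
- stop_grip (a point): top centre of the stop's black grip, a block 24 mm (stand's x) by 16 mm (stand's y), its top 128 mm above the bench and 60 mm long downward; it stands 60 mm outward of stop_face. Closing the fingers along the stand's x keeps the gripper's body clear of the nest.
- console: bystander: orange handheld game console, 65 x 145 x 16 mm, lying on the bench; origin centre of the underside
- bottle: bystander: white bottle, 56 mm across, 150 mm tall; origin centre of the underside

How it is judged:
On the way, in this order (a step that is already met when the one before it is completed fails the run):
1. the stop is slid fully open (value of joint stop above 0.076 m), for 0.2 s.
2. the largest tub stands on the platform, released (horizontal distance between tub5 and platform below 0.015 m and z of tub5 in the frame of stand between 0.055 and 0.066 m and angle between tub5's own z axis and vertical below 0.06 rad and (angle between the x axis of tub5 and the x axis of stand, either way round below 0.12 rad or angle between the x axis of tub5 and the y axis of stand, either way round below 0.12 rad) and linear speed of tub5 below 0.02 m/s and contact force between tub5 and the fingers below 0.05 N), for 0.3 s.
3. every other tub is nested in size order, fully down and released (all of step 2 and horizontal distance between each of tub4, tub3, tub2, tub1 and tub5 below 0.04 m and angle between each of tub4, tub3, tub2, tub1's own z axis and vertical below 0.06 rad and linear speed of each of tub4, tub3, tub2, tub1 below 0.02 m/s and z of tub4 in the frame of tub5 between 0.018 and 0.027 m and z of tub3 in the frame of tub4 between 0.018 and 0.027 m and z of tub3 in the frame of tub5 between 0.018 and 0.049 m and z of tub2 in the frame of tub3 between 0.018 and 0.027 m and z of tub2 in the frame of tub4 between 0.018 and 0.049 m and z of each of tub2, tub1 in the frame of tub5 above 0.018 m and z of tub1 in the frame of tub2 between 0.018 and 0.027 m and z of tub1 in the frame of tub3 between 0.018 and 0.049 m and z of tub1 in the frame of tub4 above 0.018 m and contact force between each of tub1, tub2, tub3, tub4 and the fingers below 0.05 N), for 0.3 s.
4. the stop is slid back against the largest tub (horizontal distance between stop_face and tub5 below 0.074 m), for 0.2 s.
At the end, for the whole second after the job is handed in: Largest tub upright on the platform, within 15 mm of its centre and square within 7 degrees; every other tub present inside it, upright, in size order, each fully down (22 mm above the one around it, to 5 mm); stop's face within 8 mm of the largest tub's collar; all at rest (horizontal distance between tub5 and platform below 0.015 m and z of tub5 in the frame of stand between 0.055 and 0.066 m and angle between each of tub5, tub4, tub3, tub2, tub1's own z axis and vertical below 0.06 rad and (angle between the x axis of tub5 and the x axis of stand, either way round below 0.12 rad or angle between the x axis of tub5 and the y axis of stand, either way round below 0.12 rad) and linear speed of each of tub5, tub4, tub3, tub2, tub1 below 0.02 m/s and horizontal distance between each of tub4, tub3, tub2, tub1 and tub5 below 0.04 m and z of tub4 in the frame of tub5 between 0.018 and 0.027 m and z of tub3 in the frame of tub4 between 0.018 and 0.027 m and z of tub3 in the frame of tub5 between 0.018 and 0.049 m and z of tub2 in the frame of tub3 between 0.018 and 0.027 m and z of tub2 in the frame of tub4 between 0.018 and 0.049 m and z of each of tub2, tub1 in the frame of tub5 above 0.018 m and z of tub1 in the frame of tub2 between 0.018 and 0.027 m and z of tub1 in the frame of tub3 between 0.018 and 0.049 m and z of tub1 in the frame of tub4 above 0.018 m and horizontal distance between stop_face and tub5 below 0.074 m and velocity of joint stop below 0.01 m/s); the robot touches nothing.
It fails at once if the console is moved by more than 30 mm (distance of console from where it was at the start of the episode above 0.03 m).
It fails at once if the bottle is moved by more than 30 mm (distance of bottle from where it was at the start of the episode above 0.03 m).
Of tub1, tub2, tub3, tub4 only 3 to 4 are there at a start; the rules pass over those that are not, and their reading is None.
At some moment in a run one of tub1, tub2, tub3, tub4 may be knocked a few centimetres aside while the robot is not near it.
It also fails if it takes over 210 s, if anything falls off the work surface, if the arm or the gripper's body presses on something with over 40 N, if the wrist force passes 120 N, or if a joint passes its speed limit or range.

## Working session

There is one attempt and no reset: what is moved stays moved. The work goes in short steps, Python scripts to look and compute and a tool call to move; the robot and the scene stay as the last step left them, time stands still between calls to the robot, and variables do not carry over. Pictures are saved under pics/ and viewed, at most 14 in all, crops included, and the job is handed in when it is done.

Besides the shell and the picture viewer there is one more tool, called after "Emit:" as name(argument=value, ...), one argument or row to a line, values as JSON. carry_out: Moves the arm, as the interface text tells. Its arguments: {"type":"object","properties":{"steps":{"type":"string"},"squeeze":{"type":"number"}},"required":["steps"]}

```bash
ls; mkdir -p pics
cat > h.py <<'E'
import numpy as np, cv2, json
from cell import r, camera, calibration, job, masks_of, mark_of
from scipy.spatial.transform import Rotation as R
def tool():
    s=r.state(); q=np.array(s["ee_rot"]); T=np.eye(4)
    T[:3,:3]=R.from_quat(q[[1,2,3,0]]).as_matrix() if q.size==4 else q
    T[:3,3]=s["ee_pos"]; return T
def campose(n,T=None):
    c=calibration(n)
    if "hand_eye" in c: return c,(tool() if T is None else T)@np.array(c["hand_eye"])
    M=np.eye(4); rot=np.array(c["rotation"],float)
    M[:3,:3]=rot if rot.shape==(3,3) else R.from_quat(rot[[1,2,3,0]]).as_matrix()
    M[:3,3]=c["xyz"]; return c,M
def cloud(n,depth,T=None):
    c,M=campose(n,T); f=200/np.tan(np.radians(c["vertical_fov"]/2))
    K=np.array([[f,0,c["cx"]],[0,f,c["cy"]],[0,0,1.]])
    v,u=np.mgrid[0:400,0:640]
    p=cv2.undistortPoints(np.stack([u,v],-1).reshape(-1,1,2).astype(np.float64),K,np.array([c["k1"],0,0,0.]))[:,0]
    P=np.c_[p,np.ones(len(p))]*depth.reshape(-1,1)
    return (P@M[:3,:3].T+M[:3,3]).reshape(400,640,3)
def save(n,img): cv2.imwrite("pics/"+n,img[...,::-1])
E
python3 - <<'E'
from h import *
print(r.state()); 
for n in("scene","top","wrist"):
    c=calibration(n);print(n,{k:np.round(v,3).tolist() for k,v in c.items()})
T=tool()
ims=[]
for n in("scene","top"):
    im,d=camera(n);save(n+"0.png",im); P=cloud(n,d)
    for l in ["tub5","tub4","tub3","tub2","tub1","stand","platform","stop_face","stop_grip","console","bottle"]:
        print(n,l,[(round(m["score"],2),np.round(m["xyz"],3).tolist()) for m in mark_of(n,l)][:3])
E
```

```text
pics
{'t': 0.0, 'joints': array([ 1.24582801,  0.68997824, -0.19451243,  1.56638908,  0.15729955,
        0.90246887, -0.21510268]), 'dq': array([-9.31539720e-05, -5.11713361e-04,  6.99351954e-05,  6.19097498e-04,
        3.92312076e-04, -3.66420756e-04, -8.51631727e-05]), 'joint_torque': array([ 2.73914375e-04, -5.27560437e+01, -1.26657531e+00, -1.53428257e+01,
       -5.25708916e-02,  6.58605990e-03,  1.61729026e-04]), 'ee_pos': array([ 0.21930452, -0.58489559,  0.40390128]), 'ee_rot': array([-8.96785041e-04,  9.83945684e-01,  1.78465778e-01, -2.30526491e-04]), 'ft_force': array([ 0.83253508,  1.02648453, -0.72773376]), 'wrist_torque': array([ 0.02671885, -0.04290646,  0.01486665]), 'gripper_force': 0.0, 'width': 0.08796254261848195}
scene {'vertical_fov': 42.874, 'cx': 317.89, 'cy': 205.675, 'k1': -0.061, 'xyz': [1.275, -0.797, 1.083], 'rotation': [-0.389, 0.854, 0.31, -0.152]}
top {'vertical_fov': 50.048, 'cx': 313.782, 'cy': 199.608, 'k1': 0.008, 'xyz': [0.246, 0.062, 1.402], 'rotation': [0.078, -0.69, 0.715, -0.084]}
wrist {'vertical_fov': 69.668, 'cx': 323.053, 'cy': 200.37, '
[... 1130 characters left out ...]
0])]
top tub4 [(0.97, [0.489, 0.43, -0.0]), (0.96, [0.445, 0.064, 0.0]), (0.85, [0.664, 0.109, -0.0])]
top tub3 [(0.97, [0.489, 0.43, -0.0]), (0.96, [0.445, 0.064, 0.0]), (0.85, [0.664, 0.109, -0.0])]
top tub2 [(0.97, [0.489, 0.43, -0.0]), (0.96, [0.445, 0.064, 0.0]), (0.85, [0.664, 0.109, -0.0])]
top tub1 [(0.97, [0.489, 0.43, -0.0]), (0.96, [0.445, 0.064, 0.0]), (0.85, [0.664, 0.109, -0.0])]
top stand [(0.72, [0.497, -0.207, 0.002])]
top platform [(0.65, [0.492, -0.208, 0.055])]
top stop_face [(0.8, [0.493, -0.248, 0.102])]
top stop_grip [(0.75, [0.491, -0.303, 0.124])]
top console [(0.93, [0.338, -0.312, 0.001]), (0.43, [0.499, -0.206, 0.056])]
top bottle [(0.67, [0.759, -0.206, -0.003])]
```

View pics/top0.png

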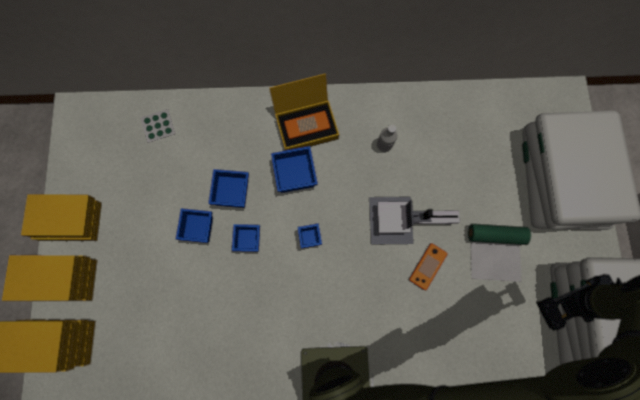

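View pics/scene0.png

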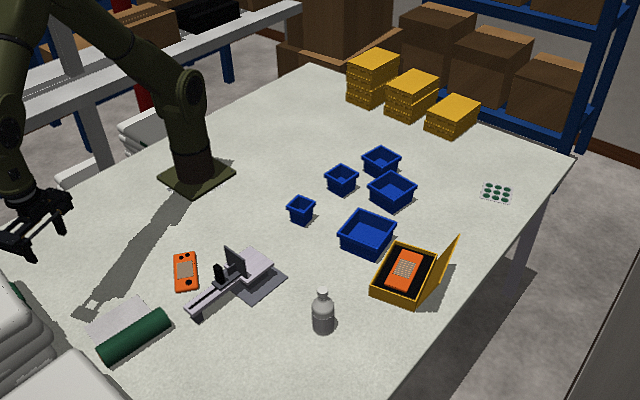

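```bash
cat >> h.py <<'E'
def fitrect(P,m,zlo,zhi):
    q=P[m&(P[...,2]>zlo)&(P[...,2]<zhi)]
    if len(q)<20: return None
    (cx,cy),(w,h),a=cv2.minAreaRect(q[:,:2].astype(np.float32)*1000)
    return dict(c=[round(cx),round(cy)],wh=[round(w),round(h)],a=round(a,1),zmed=round(float(np.median(q[:,2]))*1000,1),n=len(q))
def segs(n,T=None,zlo=.0,blue=True):
    """blue components -> rim rectangles"""
    im,d=camera(n);P=cloud(n,d,T)
    hsv=cv2.cvtColor(im,cv2.COLOR_RGB2HSV)
    b=(hsv[...,0]>95)&(hsv[...,0]<130)&(hsv[...,1]>90)&(d>0)
    k,l,st,ce=cv2.connectedComponentsWithStats(b.astype(np.uint8))
    out=[]
    for i in range(1,k):
        if st[i,4]<150: continue
        m=l==i; z=P[...,2][m]; zt=np.percentile(z,97)
        out.append((ce[i].round().tolist(),round(zt*1000),fitrect(P,m,zt-.008,zt+.006)))
    return im,P,out
E
python3 - <<'E'
from h import *
for n in("top","scene"):
    im,P,o=segs(n)
    for x in o: print(n,x)
    m=masks_of(n,"tub5"); print([(round(x["score"],2),x["region"].sum()) for x in m])
    # platform and grip height slices
    box=(abs(P[...,0]-.493)<.13)&(P[...,1]<-.1)&(P[...,1]>-.36)
    for a,b in((.054,.066),(.122,.131),(.131,.14)): print(a,fitrect(P,box,a,b))
E
```

```text
top ([294.0, 169.0], 73, {'c': [665, 108], 'wh': [134, 132], 'a': 8.8, 'zmed': 69.9, 'n': 348})
top ([228.0, 188.0], 74, {'c': [606, 319], 'wh': [115, 116], 'a': 83.4, 'zmed': 69.7, 'n': 308})
top ([194.0, 226.0], 73, {'c': [488, 427], 'wh': [101, 99], 'a': 81.8, 'zmed': 69.7, 'n': 293})
top ([246.0, 238.0], 73, {'c': [444, 264], 'wh': [82, 83], 'a': 86.9, 'zmed': 70.2, 'n': 228})
top ([309.0, 236.0], 74, {'c': [442, 65], 'wh': [67, 67], 'a': 8.3, 'zmed': 70.6, 'n': 178})
[(0.87, np.int64(1086)), (0.87, np.int64(766)), (0.85, np.int64(1348)), (0.8, np.int64(1633)), (0.65, np.int64(528))]
0.054 {'c': [492, -257], 'wh': [205, 99], 'a': 88.2, 'zmed': 59.6, 'n': 991}
0.122 {'c': [492, -278], 'wh': [69, 79], 'a': 89.1, 'zmed': 127.5, 'n': 63}
0.131 {'c': [493, -273], 'wh': [61, 77], 'a': 85.4, 'zmed': 134.6, 'n': 50}
scene ([564.0, 66.0], 273, {'c': [805, 1744], 'wh': [61, 80], 'a': 0.8, 'zmed': 272.6, 'n': 43})
scene ([42.0, 50.0], 358, None)
scene ([221.0, 62.0], -449, {'c': [-1622, 1316], 'wh': [426, 42], 'a': 88.0, 'zmed': -453.2, 'n': 28})
scene ([82.0, 131.0], -446, None)
scene ([387.0, 180.0], 72, {'c': [555, 363], 'wh': [156, 307], 'a': 51.6, 'zmed': 69.1, 'n': 535})
scene ([341.0, 179.0], 72, {'c': [448, 263], 'wh': [90, 87], 'a': 86.3, 'zmed': 68.5, 'n': 214})
scene ([301.0, 210.0], 72, {'c': [447, 63], 'wh': [71, 73], 'a': 8.6, 'zmed': 68.9, 'n': 188})
scene ([366.0, 234.0], 72, {'c': [668, 105], 'wh': [133, 138], 'a': 9.0, 'zmed': 68.8, 'n': 450})
scene ([406.0, 285.0], 38, {'c': [872, 44], 'wh': [201, 94], 'a': 68.8, 'zmed': 34.6, 'n': 164})
[(0.97, np.int64(2240)), (0.93, np.int64(878)), (0.87, np.int64(639)), (0.7, np.int64(1418))]
0.054 {'c': [498, -258], 'wh': [203, 103], 'a': 90.0, 'zmed': 58.8, 'n': 940}
0.122 {'c': [497, -279], 'wh': [68, 78], 'a': 88.1, 'zmed': 126.6, 'n': 99}
0.131 {'c': [496, -247], 'wh': [8, 78], 'a': 89.4, 'zmed': 134.2, 'n': 54}
```

All five tubs are present. In the top view, tub5 is at (294,170), tub4 at (229,188), tub3 at (194,226), tub2 at (246,238) and tub1 at (309,236). The stand is at (393,217), with its stop half closed to the right. The scene view agrees, and both views put the rims at about 70 mm and the grip top at about 127 mm.

```bash
cat >> h.py <<'E'
def go(x,y,z,yaw):
    T=tool(); d=T[:3,:3].T@(np.array([x,y,z])-T[:3,3])*100
    cy=np.degrees(np.arctan2(T[1,0],T[0,0]))
    print("now",T[:3,3].round(4),"yaw",round(cy,1),"-> shift cm",d.round(2),"spin",round(-((yaw-cy+180)%360-180),1))
E
python3 - <<'E'
from h import *
go(.493,-.305,.37,90)
E
```

```text
now [ 0.2195 -0.5852  0.4047] yaw 20.6 -> shift cm [ 35.45 -16.63   3.47] spin -69.4
```

Emit:
carry_out(
  steps="3.54 -1.66 0.35 0 1; 3.54 -1.66 0.35 0 1; 3.54 -1.66 0.35 0 1; 3.54 -1.66 0.35 0 1; 3.54 -1.66 0.35 0 1",
  squeeze=30,
)

```text
t: 1.82
ee_pos: [0.3571, -0.444, 0.3873]
ee_rot: [0.0, 0.984, 0.178, 0.0]
ft_force: [0.3, -0.9, 1.1]
width: 0.088
gripper_force: 0.0
```

Emit:
carry_out(
  steps="3.54 -1.66 0.35 0 1; 3.54 -1.66 0.35 0 1; 3.54 -1.66 0.35 0 1; 3.54 -1.66 0.35 0 1; 3.54 -1.66 0.35 0 1",
)

```text
t: 2.23
ee_pos: [0.4938, -0.3039, 0.3697]
ee_rot: [0.0, 0.984, 0.178, 0.0]
ft_force: [0.1, -1.0, 0.3]
width: 0.0881
gripper_force: 0.0
```

Emit:
carry_out(
  steps="0 0 0 -6.9 1; 0 0 0 -6.9 1; 0 0 0 -6.9 1; 0 0 0 -6.9 1; 0 0 0 -6.9 1",
)

```text
t: 2.65
ee_pos: [0.4928, -0.3054, 0.3698]
ee_rot: [0.0, 0.885, 0.465, -0.0]
ft_force: [0.9, -0.5, 0.1]
width: 0.0884
gripper_force: 0.0
```

Emit:
carry_out(
  steps="0 0 0 -6.9 1; 0 0 0 -6.9 1; 0 0 0 -6.9 1; 0 0 0 -6.9 1; 0 0 0 -6.9 0.6",
)

```text
t: 3.07
ee_pos: [0.4926, -0.3056, 0.3698]
ee_rot: [0.0, 0.708, 0.706, -0.0]
ft_force: [-0.8, -0.1, 0.0]
width: 0.0833
gripper_force: 0.0
```

Run:
```python
from h import *
print(r.state()["joints"].round(2))
T=tool(); im,d=camera("wrist"); save("w1.png",im); P=cloud("wrist",d,T)
box=(abs(P[...,0]-.493)<.13)&(P[...,1]<-.1)&(P[...,1]>-.40)
print("grip",fitrect(P,box&(P[...,1]<-.28)&(abs(P[...,0]-.493)<.03),.120,.131))
for a,b in((.054,.066),(.131,.14)): print(a,fitrect(P,box,a,b))
print("plat",fitrect(P,box&(P[...,1]>-.235),.054,.066),"foot",fitrect(P,box&(P[...,1]>-.3),.002,.012))
print([(m["score"],np.round(m["xyz"],3)) for l in("stop_grip","stop_face","platform") for m in mark_of("wrist",l)[:1]])
go(.493,-.305,.259,90)
```

```text
[ 0.76  0.71 -0.49  1.73  0.44  0.81  0.06]
grip {'c': [492, -305], 'wh': [15, 24], 'a': 89.3, 'zmed': 128.1, 'n': 581}
0.054 {'c': [492, -279], 'wh': [242, 101], 'a': 88.5, 'zmed': 60.3, 'n': 12358}
0.131 {'c': [493, -249], 'wh': [6, 79], 'a': 88.4, 'zmed': 135.2, 'n': 894}
plat {'c': [495, -197], 'wh': [78, 101], 'a': 88.9, 'zmed': 60.5, 'n': 8973} foot {'c': [493, -204], 'wh': [192, 260], 'a': 90.0, 'zmed': 6.4, 'n': 6627}
[(0.67, array([ 0.487, -0.308,  0.129])), (0.78, array([ 0.496, -0.246,  0.106])), (0.63, array([ 0.493, -0.205,  0.061]))]
now [ 0.4926 -0.3056  0.3697] yaw 89.3 -> shift cm [ 0.06  0.04 11.07] spin -0.7
```

View pics/w1.png

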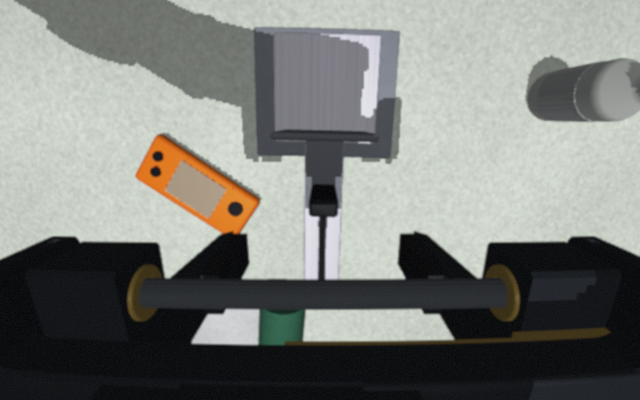

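The wrist view shows the grip at (323,195), on the tool axis between the fingers, and the fence at (325,135). The console (200,180) and bottle (590,90) are clear. I'll descend and slide the stop open.

Emit:
carry_out(
  steps="0 0 3.69 0 0.6; 0 0 3.69 0 0.6; 0 0 3.69 0 0.6; 0 0 0 0 0; 0 0 0 0 0",
)

```text
t: 3.68
ee_pos: [0.4923, -0.3051, 0.2581]
ee_rot: [-0.002, 0.71, 0.704, -0.001]
ft_force: [0.2, -0.6, 0.8]
width: 0.0414
gripper_force: 0.0
```

Emit:
carry_out(
  steps="0 0 0 0 0; 0 0 0 0 0; 0 0 0 0 0; -1 0 0 0 0; -1 0 0 0 0",
)

```text
t: 4.1
ee_pos: [0.4924, -0.3249, 0.2612]
ee_rot: [0.0, 0.71, 0.704, -0.0]
ft_force: [-3.4, 2.4, 8.0]
width: 0.0239
gripper_force: 30.0
```

Emit:
carry_out(
  steps="-1 0 0 0 0; -1 0 0 0 0; -1 0 0 0 0; -1 0 0 0 0; -0.9 0 0 0 0",
)

```text
t: 4.52
ee_pos: [0.4913, -0.3752, 0.2613]
ee_rot: [-0.0, 0.71, 0.704, -0.001]
ft_force: [-5.3, 2.6, 8.4]
width: 0.0236
gripper_force: 30.0
```

Emit:
carry_out(
  steps="0 0 0 0 0; 0 0 0 0 0; 0 0 0 0 0.6; 0 0 0 0 0.6; 0 0 0 0 0.6",
)

```text
t: 4.93
ee_pos: [0.4926, -0.3746, 0.2599]
ee_rot: [0.001, 0.71, 0.704, 0.0]
ft_force: [-1.4, -0.1, -0.2]
width: 0.0416
gripper_force: 0.0
```

Emit:
carry_out(
  steps="0 0 0 0 0.6; 0 0 -4 0 0.6; 0 0 -4 0 0.6; 0 0 -4 0 0.6; 0 0 0 0 0.6",
)

```text
t: 5.35
ee_pos: [0.4949, -0.3748, 0.3869]
ee_rot: [0.007, 0.71, 0.704, 0.002]
ft_force: [1.4, 0.0, 0.4]
width: 0.0532
gripper_force: 0.0
```

Run:
```python
from h import *
T=tool(); im,d=camera("wrist"); P=cloud("wrist",d,T)
box=(abs(P[...,0]-.493)<.08)&(P[...,1]<-.1)&(P[...,1]>-.42)
print("fence",fitrect(P,box,.131,.14),"plat",fitrect(P,box&(P[...,1]>-.265),.054,.066))
im,P,o=segs("top")
for x in o: print(x)
box=(abs(P[...,0]-.493)<.08)&(P[...,1]<-.1)&(P[...,1]>-.262)
print("plat",fitrect(P,box,.054,.066))
print(r.state()["joints"].round(2))
go(.6025,.098,.26,98.8)
```

```text
fence {'c': [491, -319], 'wh': [6, 79], 'a': 88.4, 'zmed': 135.1, 'n': 775} plat {'c': [493, -230], 'wh': [101, 69], 'a': 0.0, 'zmed': 60.5, 'n': 7414}
([294.0, 169.0], 73, {'c': [665, 108], 'wh': [134, 132], 'a': 8.3, 'zmed': 70.1, 'n': 366})
([228.0, 188.0], 73, {'c': [607, 319], 'wh': [115, 117], 'a': 82.4, 'zmed': 70.0, 'n': 318})
([194.0, 225.0], 74, {'c': [488, 427], 'wh': [100, 99], 'a': 82.0, 'zmed': 69.9, 'n': 282})
([246.0, 238.0], 74, {'c': [443, 264], 'wh': [83, 82], 'a': 85.9, 'zmed': 70.3, 'n': 217})
([309.0, 236.0], 74, {'c': [442, 65], 'wh': [67, 68], 'a': 7.3, 'zmed': 70.8, 'n': 173})
plat {'c': [493, -209], 'wh': [107, 99], 'a': 88.6, 'zmed': 59.8, 'n': 966}
[ 0.86  0.74 -0.51  1.6   0.44  0.91  0.18]
now [ 0.4927 -0.3745  0.3808] yaw 89.6 -> shift cm [47.36 10.58 12.02] spin -9.2
```

Run:
```python
from h import *
go(.655,.0,.40,98.4)
```

```text
now [ 0.4927 -0.3745  0.3808] yaw 89.6 -> shift cm [37.57 15.95 -1.94] spin -8.8
```

Emit:
carry_out(
  steps="3.75 1.6 -0.2 0 0.6; 3.75 1.6 -0.2 0 0.6; 3.75 1.6 -0.2 0 0.6; 3.75 1.6 -0.2 0 0.6; 3.75 1.6 -0.2 0 0.6",
)

```text
t: 5.87
ee_pos: [0.5734, -0.1858, 0.3872]
ee_rot: [-0.001, 0.71, 0.704, -0.001]
ft_force: [0.4, -0.1, -0.9]
width: 0.0531
gripper_force: 0.0
```

Emit:
carry_out(
  steps="3.75 1.6 -0.2 0 0.6; 3.75 1.6 -0.2 0 0.6; 3.75 1.6 -0.2 0 0.6; 3.75 1.6 -0.2 0 0.6; 3.75 1.6 -0.2 0 0.6",
)

```text
t: 6.28
ee_pos: [0.655, 0.0012, 0.397]
ee_rot: [-0.001, 0.71, 0.705, -0.002]
ft_force: [1.1, 0.4, -0.4]
width: 0.0531
gripper_force: 0.0
```

Emit:
carry_out(
  steps="0 0 0 -4.4 0.6; 0 0 0 -4.4 0.6; 0 0 0 0 0.6; 0 0 0 0 0.6",
)

```text
t: 6.62
ee_pos: [0.6546, -0.0011, 0.3971]
ee_rot: [-0.001, 0.654, 0.756, -0.001]
ft_force: [-0.9, 0.3, -0.1]
width: 0.0529
gripper_force: 0.0
```

```bash
cat >> h.py <<'E'
def wseg(name=None):
    T=tool(); im,P,o=segs("wrist",T)
    if name: save(name,im)
    for x in o: print(x)
    return P
E
python3 - <<'E'
from h import *
wseg("w2.png")
go(.6025,.098,.26,98.4)
E
```

```text
([350.0, 80.0], 71, {'c': [665, 106], 'wh': [131, 131], 'a': 8.8, 'zmed': 70.3, 'n': 4536})
([142.0, 97.0], 72, {'c': [443, 63], 'wh': [70, 67], 'a': 7.9, 'zmed': 70.3, 'n': 2134})
now [ 0.6547 -0.0014  0.3976] yaw 98.2 -> shift cm [10.59 -3.71 13.76] spin -0.2
```

View pics/w2.png

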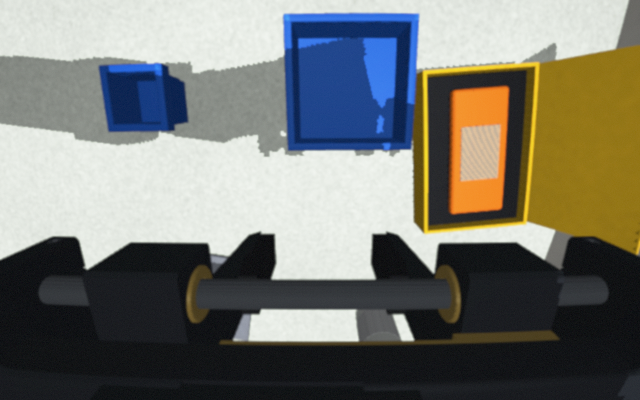

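The wrist view shows tub5 at (350,80), with its left (near) wall free; the yellow box stands close on its right. I'll grip the near wall.

Run:
```python
from h import *
go(.6037,.0965,.212,98.8)
```

```text
now [ 0.6547 -0.0014  0.3976] yaw 98.2 -> shift cm [10.42 -3.6  18.56] spin -0.6
```

Emit:
carry_out(
  steps="3.47 -1.2 1.5 0 0.6; 3.47 -1.2 1.5 0 0.6; 3.47 -1.2 1.5 -0.6 0.6; 0 0 3.5 0 0.6; 0 0 3.5 0 0.6",
)

```text
t: 7.08
ee_pos: [0.6035, 0.0997, 0.2843]
ee_rot: [0.0, 0.649, 0.761, 0.002]
ft_force: [0.9, -0.5, -0.5]
width: 0.0525
gripper_force: 0.0
```

Emit:
carry_out(
  steps="0 0 3.5 0 0.6; 0 0 3.5 0 0.6; 0 0 0 0 0.6; 0 0 0 0 0; 0 0 0 0 0",
  squeeze=40,
)

```text
t: 7.5
ee_pos: [0.605, 0.097, 0.2155]
ee_rot: [0.001, 0.65, 0.76, 0.001]
ft_force: [0.5, -0.1, 0.5]
width: 0.0416
gripper_force: 0.0
```

Emit:
carry_out(
  steps="0 0 0 0 0; 0 0 0 0 0; 0 0 0 0 0; 0 0 0 0 0; 0 0 -0.8 0 0",
)

```text
t: 7.92
ee_pos: [0.6039, 0.0968, 0.2218]
ee_rot: [-0.0, 0.65, 0.76, -0.001]
ft_force: [-0.9, -0.2, -0.4]
width: 0.0087
gripper_force: 15.6
```

Emit:
carry_out(
  steps="0 0 -2 0 0; 0 0 -3 0 0; 0 0 -3 0 0; 0 0 -3 0 0; 0 0 -1 0 0",
)

```text
t: 8.33
ee_pos: [0.6051, 0.0977, 0.3468]
ee_rot: [0.002, 0.65, 0.76, 0.003]
ft_force: [0.7, 0.3, -0.9]
width: 0.008
gripper_force: 39.8
```

Run:
```python
from h import *
s=r.state();print(s["ft_force"].round(2),s["wrist_torque"].round(2),s["width"],s["gripper_force"])
P=wseg("w3.png")
th=np.radians(-1.3);go(.494-.062*np.cos(th),-.208-.062*np.sin(th),.34,90-1.3)
```

```text
[ 0.65  0.3  -0.91] [ 0.06 -0.09  0.07] 0.007975672855366284 39.83867883682251
([169.0, 15.0], 72, {'c': [443, 235], 'wh': [29, 85], 'a': 86.7, 'zmed': 70.4, 'n': 1584})
([372.0, 11.0], 71, {'c': [624, 265], 'wh': [19, 72], 'a': 87.5, 'zmed': 70.1, 'n': 1046})
([451.0, 193.0], 197, {'c': [662, 133], 'wh': [134, 80], 'a': 8.2, 'zmed': 195.3, 'n': 10134})
([156.0, 203.0], 71, {'c': [444, 63], 'wh': [68, 68], 'a': 8.0, 'zmed': 70.2, 'n': 2526})
([506.0, 324.0], 279, {'c': [639, 126], 'wh': [16, 2], 'a': 10.6, 'zmed': 278.8, 'n': 131})
([334.0, 326.0], 261, {'c': [602, 117], 'wh': [2, 4], 'a': 87.1, 'zmed': 262.0, 'n': 22})
now [0.6053 0.0976 0.3469] yaw 98.9 -> shift cm [-27.36 -21.85   0.5 ] spin 10.2
```

View pics/w3.png

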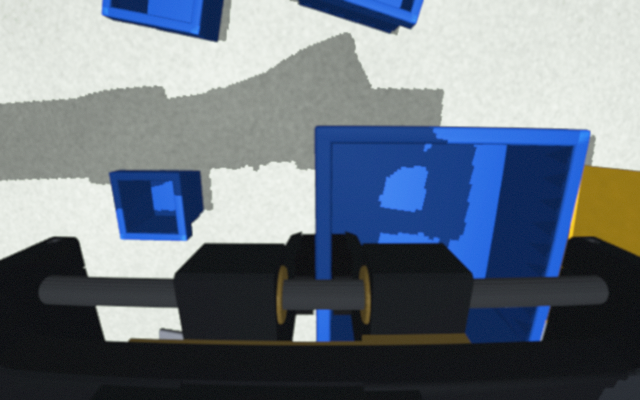

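Emit:
carry_out(
  steps="-2.7 -2.18 0 0 0; -2.74 -2.18 0 0 0; -2.74 -2.18 0 0 0; -2.74 -2.18 0 0 0; -2.74 -2.18 0 0 0",
)

```text
t: 8.8
ee_pos: [0.5162, -0.0562, 0.3409]
ee_rot: [-0.001, 0.65, 0.76, -0.001]
ft_force: [0.7, 0.7, -0.7]
width: 0.0075
gripper_force: 39.9
```

Emit:
carry_out(
  steps="-2.74 -2.18 0 0 0; -2.74 -2.18 0 0 0; -2.74 -2.18 0 0 0; -2.74 -2.18 0 0 0; -2.74 -2.18 0 0 0",
)

```text
t: 9.22
ee_pos: [0.4298, -0.2084, 0.3411]
ee_rot: [-0.001, 0.65, 0.76, -0.0]
ft_force: [0.5, -1.1, -1.7]
width: 0.0084
gripper_force: 39.9
```

Emit:
carry_out(
  steps="0 0 0 5.1 0; 0 0 0 5.1 0; 0 0 0 0 0; 0 0 0 0 0",
)

```text
t: 9.55
ee_pos: [0.4312, -0.207, 0.3414]
ee_rot: [-0.001, 0.714, 0.7, -0.0]
ft_force: [0.6, -0.2, -1.1]
width: 0.0083
gripper_force: 39.9
```

Run:
```python
from h import *
P=wseg()
th=np.radians(-1.3);go(.494-.062*np.cos(th),-.208-.062*np.sin(th),.283,90-1.3)
```

```text
([450.0, 193.0], 191, {'c': [492, -182], 'wh': [80, 133], 'a': 88.4, 'zmed': 189.3, 'n': 10026})
([506.0, 324.0], 273, {'c': [469, -185], 'wh': [3, 17], 'a': 89.2, 'zmed': 272.9, 'n': 128})
([334.0, 326.0], 256, {'c': [431, -187], 'wh': [1, 4], 'a': 83.0, 'zmed': 256.5, 'n': 23})
now [ 0.4314 -0.2067  0.3415] yaw 89.0 -> shift cm [0.01 0.07 5.85] spin 0.3
```

Emit:
carry_out(
  steps="0 0.1 2.5 0.3 0; 0 0 2 0 0; 0 0 1 0 0; 0 0 0.5 0 0; 0 0 0 0 0",
)

```text
t: 10.02
ee_pos: [0.4324, -0.2063, 0.2817]
ee_rot: [-0.001, 0.715, 0.699, -0.001]
ft_force: [-1.3, 0.4, 1.8]
width: 0.0078
gripper_force: 39.9
```

Emit:
carry_out(
  steps="0 0 0 0 0; 0 0 0 0 0.4; 0 0 0 0 0.4; 0 0 0 0 0.4; 0 0 0 0 0.4",
)

```text
t: 10.43
ee_pos: [0.4328, -0.2072, 0.2822]
ee_rot: [0.0, 0.716, 0.698, 0.0]
ft_force: [-0.4, -0.2, 0.2]
width: 0.0326
gripper_force: 0.0
```

Emit:
carry_out(
  steps="0 0 0 0 0.4; 0 0 -3 0 0.4; 0 0 -3 0 0.4; 0 0 -4 0 0.4; 0 0 -4 0 0.6",
)

```text
t: 10.85
ee_pos: [0.432, -0.207, 0.4232]
ee_rot: [-0.001, 0.716, 0.698, -0.0]
ft_force: [0.9, -1.9, -0.3]
width: 0.04
gripper_force: 0.0
```

Run:
```python
from h import *
P=wseg("w4.png")
im,P,o=segs("top")
for x in o: print(x)
th=7.5;
go(.600,.21,.40,97.5)
```

```text
([385.0, 184.0], 131, {'c': [493, -208], 'wh': [132, 131], 'a': 88.8, 'zmed': 130.2, 'n': 3863})
([228.0, 188.0], 73, {'c': [606, 319], 'wh': [115, 115], 'a': 82.7, 'zmed': 70.2, 'n': 304})
([391.0, 214.0], 345, {'c': [449, -177], 'wh': [11, 111], 'a': 88.6, 'zmed': 344.9, 'n': 67})
([194.0, 226.0], 74, {'c': [488, 427], 'wh': [99, 99], 'a': 82.2, 'zmed': 70.3, 'n': 280})
([246.0, 238.0], 74, {'c': [443, 264], 'wh': [82, 83], 'a': 86.5, 'zmed': 70.3, 'n': 222})
([309.0, 236.0], 74, {'c': [442, 65], 'wh': [67, 67], 'a': 7.8, 'zmed': 70.5, 'n': 176})
now [ 0.4343 -0.2072  0.4273] yaw 88.4 -> shift cm [42.17 15.39  2.76] spin -9.1
```

View pics/w4.png

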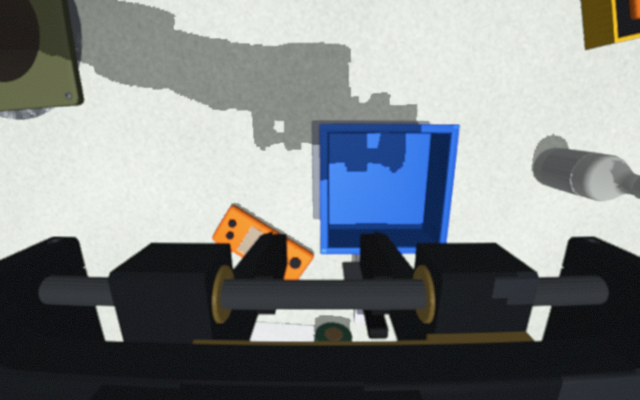

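tub5 stands square on the platform, centred at about (390,190) in the wrist view, and has been released. Next is tub4.

Emit:
carry_out(
  steps="3.83 1.4 0 0 0.6; 3.83 1.4 0 0 0.6; 3.83 1.4 0.3 0 0.6; 3.83 1.4 0.3 0 0.6; 3.83 1.4 0.3 0 0.6",
)

```text
t: 11.37
ee_pos: [0.5078, -0.0161, 0.4124]
ee_rot: [-0.0, 0.717, 0.697, -0.0]
ft_force: [-0.0, -1.1, 0.4]
width: 0.0529
gripper_force: 0.0
```

Emit:
carry_out(
  steps="3.83 1.4 0.3 0 0.6; 3.83 1.4 0.3 0 0.6; 3.83 1.4 0.3 0 0.6; 3.83 1.4 0.3 0 0.6; 3.83 1.4 0.3 0 0.6",
)

```text
t: 11.78
ee_pos: [0.5829, 0.1737, 0.397]
ee_rot: [0.0, 0.716, 0.698, -0.001]
ft_force: [1.3, 0.5, 0.2]
width: 0.0529
gripper_force: 0.0
```

Emit:
carry_out(
  steps="3.83 1.4 0.3 0 0.6; 0 0 0 5.7 0.6; 0 0 0 0 0.6; 0 0 0 0 0.6",
)

```text
t: 12.12
ee_pos: [0.5975, 0.2095, 0.3939]
ee_rot: [0.0, 0.75, 0.662, -0.001]
ft_force: [-1.0, 0.7, -0.6]
width: 0.0531
gripper_force: 0.0
```

```bash
cat >> h.py <<'E'
def grasp(cx,cy,yawdeg,half,z,side=-1):
    t=np.radians(yawdeg); go(cx+side*half*np.cos(t),cy+side*half*np.sin(t),z,90+yawdeg)
E
python3 - <<'E'
from h import *
wseg()
grasp(.606,.319,-7.3,.054,.220)
E
```

```text
([191.0, 19.0], 72, {'c': [485, 393], 'wh': [33, 100], 'a': 81.9, 'zmed': 70.3, 'n': 1585})
([321.0, 75.0], 71, {'c': [608, 318], 'wh': [114, 115], 'a': 83.0, 'zmed': 70.3, 'n': 3992})
([181.0, 152.0], 71, {'c': [444, 263], 'wh': [84, 85], 'a': 86.3, 'zmed': 70.3, 'n': 2489})
([243.0, 323.0], 282, {'c': [562, 204], 'wh': [4, 1], 'a': 76.1, 'zmed': 278.3, 'n': 42})
now [0.5977 0.2084 0.3942] yaw 82.8 -> shift cm [11.13 -5.94 17.4 ] spin 0.1
```

Emit:
carry_out(
  steps="2.78 -1.45 1 0 0.4; 2.78 -1.45 1 0 0.4; 2.78 -1.45 1 0 0.4; 2.79 -1.45 1 0 0.4; 0 0 3.5 0 0.4",
)

```text
t: 12.58
ee_pos: [0.5521, 0.3348, 0.3244]
ee_rot: [-0.003, 0.748, 0.664, 0.006]
ft_force: [0.1, 1.3, 0.6]
width: 0.0356
gripper_force: 0.0
```

Emit:
carry_out(
  steps="0 0 3.5 0 0.4; 0 0 3.5 0 0.4; 0 0 2.9 0 0.4; 0 0 0 0 0.4; 0 0 0 0 0",
)

```text
t: 13.0
ee_pos: [0.5543, 0.3257, 0.2202]
ee_rot: [0.0, 0.751, 0.661, -0.002]
ft_force: [0.2, 0.5, 0.7]
width: 0.0306
gripper_force: 0.0
```

Emit:
carry_out(
  steps="0 0 0 0 0; 0 0 0 0 0; 0 0 0 0 0; 0 0 0 0 0; 0 0 0 0 0",
)

```text
t: 13.42
ee_pos: [0.5551, 0.3279, 0.2232]
ee_rot: [0.0, 0.75, 0.661, 0.002]
ft_force: [-0.8, -1.0, 6.9]
width: 0.0079
gripper_force: 40.1
```

Emit:
carry_out(
  steps="0 0 0 0 0; 0 0 0 0 0; 0 0 -2 0 0; 0 0 -3 0 0; 0 0 -3 0 0",
)

```text
t: 13.83
ee_pos: [0.5538, 0.3273, 0.3016]
ee_rot: [-0.0, 0.75, 0.661, -0.001]
ft_force: [1.6, -0.2, -1.0]
width: 0.0079
gripper_force: 39.9
```

Emit:
carry_out(
  steps="0 0 -4 0 0; 0 0 -4 0 0; 0 0 0 0 0; 0 0 0 0 0",
)

```text
t: 14.17
ee_pos: [0.5546, 0.3281, 0.3842]
ee_rot: [0.0, 0.75, 0.661, 0.003]
ft_force: [-0.5, -0.7, -1.8]
width: 0.0079
gripper_force: 39.9
```

Run:
```python
from h import *
s=r.state();print(s["width"],s["gripper_force"])
wseg()
grasp(.493,-.208,-1.3,.054,.38)
```

```text
0.007923311695154627 39.9057412147522
([245.0, 98.0], 71, {'c': [490, 427], 'wh': [99, 100], 'a': 82.3, 'zmed': 70.3, 'n': 3510})
([433.0, 204.0], 232, {'c': [610, 341], 'wh': [71, 117], 'a': 82.7, 'zmed': 230.4, 'n': 8306})
([233.0, 230.0], 289, {'c': [534, 365], 'wh': [1, 20], 'a': 81.7, 'zmed': 288.7, 'n': 158})
([491.0, 325.0], 316, {'c': [592, 346], 'wh': [8, 7], 'a': 32.1, 'zmed': 316.2, 'n': 100})
([334.0, 326.0], 299, {'c': [557, 348], 'wh': [1, 4], 'a': 75.6, 'zmed': 299.8, 'n': 26})
now [0.5541 0.3274 0.3819] yaw 82.8 -> shift cm [-54.44  -4.69   0.16] spin -5.9
```

Emit:
carry_out(
  steps="-3.87 -0.33 0 0 0; -3.87 -0.33 0 0 0; -3.87 -0.33 0 0 0; -3.87 -0.33 0 0 0; -3.87 -0.33 0 0 0",
)

```text
t: 14.63
ee_pos: [0.5121, 0.1355, 0.3793]
ee_rot: [-0.001, 0.75, 0.661, -0.002]
ft_force: [0.6, -1.1, -1.4]
width: 0.0078
gripper_force: 39.9
```

Emit:
carry_out(
  steps="-3.87 -0.33 0 0 0; -3.87 -0.33 0 0 0; -3.87 -0.33 0 0 0; -3.87 -0.33 0 0 0; -3.87 -0.33 0 0 0",
)

```text
t: 15.05
ee_pos: [0.4712, -0.0541, 0.3796]
ee_rot: [-0.001, 0.75, 0.661, -0.001]
ft_force: [0.9, -0.2, -1.1]
width: 0.008
gripper_force: 39.9
```

Emit:
carry_out(
  steps="-3.87 -0.33 0 0 0; -3.87 -0.33 0 0 0; -3.87 -0.33 0 0 0; -3.87 -0.33 0 0 0; 0 0 0 -5.9 0",
)

```text
t: 15.47
ee_pos: [0.4364, -0.2125, 0.3788]
ee_rot: [-0.001, 0.72, 0.694, -0.004]
ft_force: [-1.1, -0.6, -1.2]
width: 0.008
gripper_force: 39.9
```

Emit:
carry_out(
  steps="0 0 0 0 0; 0 0 0 0 0; 0 0 0 0 0",
)

```text
t: 15.72
ee_pos: [0.4402, -0.2028, 0.3804]
ee_rot: [-0.001, 0.715, 0.699, 0.0]
ft_force: [0.0, 0.3, -0.7]
width: 0.0081
gripper_force: 39.9
```

Run:
```python
from h import *
wseg()
grasp(.493,-.208,-1.3,.054,.304)
```

```text
([426.0, 196.0], 228, {'c': [493, -183], 'wh': [70, 117], 'a': 87.6, 'zmed': 226.2, 'n': 8281})
([491.0, 325.0], 312, {'c': [475, -181], 'wh': [7, 8], 'a': 36.1, 'zmed': 312.1, 'n': 97})
([334.0, 326.0], 294, {'c': [440, -183], 'wh': [2, 3], 'a': 62.6, 'zmed': 295.5, 'n': 22})
now [ 0.4403 -0.2026  0.3806] yaw 88.7 -> shift cm [-0.43 -0.12  7.66] spin 0.0
```

Emit:
carry_out(
  steps="-0.2 -0.1 3 0 0; 0 0 2 0 0; 0 0 1.2 0 0; 0 0 0.8 0 0; 0 0 0.5 0 0",
)

```text
t: 16.18
ee_pos: [0.4393, -0.2049, 0.3053]
ee_rot: [-0.001, 0.715, 0.699, -0.0]
ft_force: [-2.6, 0.1, 2.2]
width: 0.0077
gripper_force: 40.1
```

Emit:
carry_out(
  steps="0 0 0 0 0; 0 0 0 0 0; 0 0 0 0 0.4; 0 0 0 0 0.4; 0 0 0 0 0.4",
)

```text
t: 16.6
ee_pos: [0.4393, -0.2062, 0.3065]
ee_rot: [0.001, 0.715, 0.699, 0.0]
ft_force: [-0.5, 0.4, 0.8]
width: 0.0257
gripper_force: 0.0
```

Emit:
carry_out(
  steps="0 0 0 0 0.4; 0 0 -2 0 0.4; 0 0 -3 0 0.4; 0 0 -4 0 0.4; 0 0 -4 0 0.5",
)

```text
t: 17.02
ee_pos: [0.4386, -0.206, 0.4372]
ee_rot: [-0.001, 0.715, 0.699, -0.0]
ft_force: [0.5, -0.8, 0.4]
width: 0.0399
gripper_force: 0.0
```

Run:
```python
from h import *
P=wseg("w5.png")
im,P,o=segs("top")
for x in o: print(x)
go(.485,.31,.40,82)
```

```text
([376.0, 185.0], 153, {'c': [492, -210], 'wh': [116, 115], 'a': 88.9, 'zmed': 152.3, 'n': 3473})
([391.0, 214.0], 360, {'c': [446, -176], 'wh': [11, 109], 'a': 88.6, 'zmed': 358.5, 'n': 62})
([194.0, 225.0], 74, {'c': [488, 426], 'wh': [99, 99], 'a': 82.1, 'zmed': 70.3, 'n': 277})
([246.0, 238.0], 74, {'c': [444, 264], 'wh': [82, 82], 'a': 86.9, 'zmed': 70.3, 'n': 221})
([309.0, 236.0], 74, {'c': [443, 65], 'wh': [67, 67], 'a': 7.8, 'zmed': 70.4, 'n': 173})
now [ 0.4409 -0.206   0.4415] yaw 88.6 -> shift cm [51.71  3.11  4.01] spin 6.6
```

View pics/w5.png

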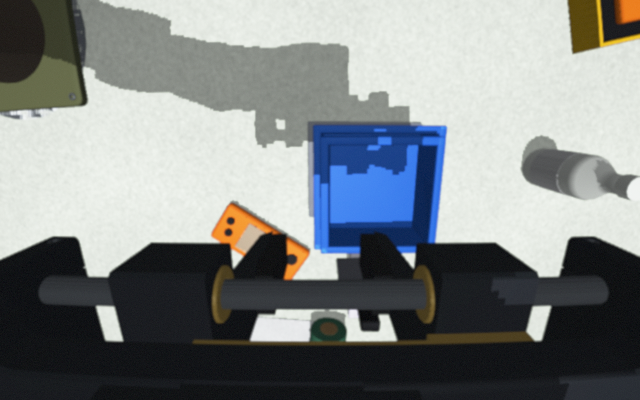

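tub4 is seated, with its rim at 152 mm, visible at about (378,185) inside tub5. Now tub3.

Emit:
carry_out(
  steps="3.98 0.24 0 0 0.4; 3.98 0.24 0 0 0.4; 3.98 0.24 0.3 0 0.4; 3.98 0.24 0.4 0 0.4; 3.98 0.24 0.4 0 0.4",
)

```text
t: 17.53
ee_pos: [0.4554, -0.006, 0.4246]
ee_rot: [0.0, 0.716, 0.698, -0.0]
ft_force: [1.3, 0.0, 0.2]
width: 0.0352
gripper_force: 0.0
```

Emit:
carry_out(
  steps="3.98 0.24 0.4 0 0.4; 3.98 0.24 0.4 0 0.4; 3.98 0.24 0.4 0 0.4; 3.98 0.24 0.4 0 0.4; 3.98 0.24 0.4 0 0.4",
)

```text
t: 17.95
ee_pos: [0.4721, 0.1929, 0.4042]
ee_rot: [0.0, 0.715, 0.699, -0.001]
ft_force: [0.5, -0.5, -0.6]
width: 0.0351
gripper_force: 0.0
```

Emit:
carry_out(
  steps="3.98 0.24 0.4 0 0.4; 3.98 0.24 0.4 0 0.4; 3.98 0.24 0.2 6.6 0.4; 0 0 0 0 0.4; 0 0 0 0 0.4",
)

```text
t: 18.37
ee_pos: [0.4812, 0.3133, 0.3942]
ee_rot: [-0.001, 0.753, 0.658, -0.0]
ft_force: [0.1, -0.7, -0.2]
width: 0.0354
gripper_force: 0.0
```

Run:
```python
from h import *
print(r.state()["joints"].round(2))
wseg()
grasp(.489,.427,-7.9,.046,.220)
```

```text
[-0.37  0.67 -0.5   1.72  0.4   0.85 -1.18]
([317.0, 72.0], 71, {'c': [489, 427], 'wh': [99, 99], 'a': 82.2, 'zmed': 70.3, 'n': 3366})
([302.0, 225.0], 72, {'c': [444, 264], 'wh': [84, 83], 'a': 86.4, 'zmed': 70.4, 'n': 1525})
([319.0, 332.0], 48, {'c': [448, 91], 'wh': [36, 10], 'a': 10.9, 'zmed': 42.7, 'n': 65})
now [0.4819 0.3108 0.3941] yaw 82.2 -> shift cm [11.64 -5.46 17.4 ] spin 0.1
```

Emit:
carry_out(
  steps="2.91 -1.36 1 0 0.4; 2.91 -1.37 1 0 0.4; 2.91 -1.36 1 0 0.4; 2.91 -1.37 1 0 0.4; 0 0 3.5 0 0.4",
)

```text
t: 18.83
ee_pos: [0.4424, 0.4398, 0.3238]
ee_rot: [-0.004, 0.753, 0.659, 0.006]
ft_force: [-0.4, 1.2, -0.0]
width: 0.0355
gripper_force: 0.0
```

Emit:
carry_out(
  steps="0 0 3.5 0 0.4; 0 0 3.5 0 0.4; 0 0 2.9 0 0.4; 0 0 0 0 0.4; 0 0 0 0 0",
)

```text
t: 19.25
ee_pos: [0.445, 0.4311, 0.22]
ee_rot: [0.001, 0.755, 0.656, -0.002]
ft_force: [0.7, 0.2, 0.9]
width: 0.0309
gripper_force: 0.0
```

Emit:
carry_out(
  steps="0 0 0 0 0; 0 0 0 0 0; 0 0 0 0 0; 0 0 0 0 0; 0 0 0 0 0",
)

```text
t: 19.67
ee_pos: [0.445, 0.4337, 0.223]
ee_rot: [0.0, 0.754, 0.656, 0.002]
ft_force: [-0.2, -0.2, 7.4]
width: 0.0079
gripper_force: 40.0
```

Emit:
carry_out(
  steps="0 0 0 0 0; 0 0 0 0 0; 0 0 -2 0 0; 0 0 -3 0 0; 0 0 -3 0 0",
)

```text
t: 20.08
ee_pos: [0.4441, 0.4329, 0.3018]
ee_rot: [0.0, 0.754, 0.657, -0.001]
ft_force: [0.8, 0.2, -0.6]
width: 0.0081
gripper_force: 39.9
```

Emit:
carry_out(
  steps="0 0 -4 0 0; 0 0 -4 0 0; 0 0 -2 0 0; 0 0 0 0 0; 0 0 0 0 0",
)

```text
t: 20.5
ee_pos: [0.4444, 0.4332, 0.4026]
ee_rot: [0.0, 0.754, 0.656, 0.001]
ft_force: [0.1, 0.2, -0.6]
width: 0.0082
gripper_force: 39.9
```

Run:
```python
from h import *
s=r.state();print(s["width"],s["gripper_force"])
wseg()
grasp(.4925,-.209,-1.3,.046,.40)
```

```text
0.008173257779477762 39.870885014534
([416.0, 208.0], 251, {'c': [492, 445], 'wh': [64, 101], 'a': 81.0, 'zmed': 248.9, 'n': 7334})
([478.0, 321.0], 325, {'c': [485, 447], 'wh': [7, 13], 'a': 58.3, 'zmed': 324.7, 'n': 60})
([331.0, 326.0], 318, None)
now [0.4442 0.4328 0.4008] yaw 82.1 -> shift cm [-63.43   9.08   0.14] spin -6.6
```

Emit:
carry_out(
  steps="-3.96 0.57 0 0 0; -3.96 0.57 0 0 0; -3.96 0.57 0 0 0; -3.96 0.57 0 0 0; -3.96 0.57 0 0 0",
)

```text
t: 20.97
ee_pos: [0.4444, 0.2308, 0.3992]
ee_rot: [-0.0, 0.754, 0.657, -0.002]
ft_force: [0.8, 0.3, -0.6]
width: 0.0078
gripper_force: 39.9
```

Emit:
carry_out(
  steps="-3.96 0.57 0 0 0; -3.96 0.57 0 0 0; -3.96 0.57 0 0 0; -3.96 0.57 0 0 0; -3.96 0.57 0 0 0",
)

```text
t: 21.38
ee_pos: [0.4451, 0.031, 0.3996]
ee_rot: [-0.001, 0.754, 0.657, -0.002]
ft_force: [0.7, 0.3, -1.2]
width: 0.008
gripper_force: 39.9
```

Emit:
carry_out(
  steps="-3.96 0.57 0 0 0; -3.96 0.57 0 0 0; -3.96 0.57 0 0 0; -3.96 0.57 0 0 0; -3.96 0.57 0 0 0",
)

```text
t: 21.8
ee_pos: [0.4458, -0.1689, 0.3995]
ee_rot: [-0.002, 0.754, 0.656, -0.001]
ft_force: [1.3, 0.2, -0.2]
width: 0.0081
gripper_force: 39.9
```

Emit:
carry_out(
  steps="-3.96 0.57 0 0 0; 0 0 0 -6.6 0; 0 0 0 0 0; 0 0 0 0 0; 0 0 0 0 0",
)

```text
t: 22.22
ee_pos: [0.447, -0.2055, 0.4003]
ee_rot: [-0.001, 0.715, 0.699, -0.0]
ft_force: [0.7, 0.3, -0.6]
width: 0.008
gripper_force: 39.9
```

Run:
```python
from h import *
wseg()
grasp(.4925,-.209,-1.3,.046,.327)
```

```text
([404.0, 194.0], 248, {'c': [492, -189], 'wh': [64, 101], 'a': 88.0, 'zmed': 246.5, 'n': 7389})
([478.0, 321.0], 323, {'c': [486, -185], 'wh': [11, 7], 'a': 10.1, 'zmed': 322.4, 'n': 55})
([334.0, 326.0], 293, {'c': [457, -213], 'wh': [0, 8], 'a': 0.1, 'zmed': 290.5, 'n': 44})
now [ 0.4472 -0.2053  0.4006] yaw 88.7 -> shift cm [-0.27 -0.05  7.36] spin 0.0
```

Emit:
carry_out(
  steps="-0.2 0 3 0 0; 0 0 2 0 0; 0 0 1.2 0 0; 0 0 0.7 0 0; 0 0 0.4 0 0",
)

```text
t: 22.68
ee_pos: [0.4472, -0.2076, 0.3273]
ee_rot: [-0.001, 0.715, 0.699, -0.0]
ft_force: [-1.8, 0.0, 3.1]
width: 0.0081
gripper_force: 40.0
```

Emit:
carry_out(
  steps="0 0 0 0 0; 0 0 0 0 0; 0 0 0 0 0.4; 0 0 0 0 0.4; 0 0 0 0 0.4",
)

```text
t: 23.1
ee_pos: [0.4474, -0.209, 0.3286]
ee_rot: [0.001, 0.715, 0.699, 0.0]
ft_force: [0.0, 0.2, 0.1]
width: 0.0259
gripper_force: 0.0
```

Emit:
carry_out(
  steps="0 0 0 0 0.4; 0 0 -2 0 0.4; 0 0 -3 0 0.4; 0 0 -4 0 0.4; 0 0 -3 0 0.4",
)

```text
t: 23.52
ee_pos: [0.4472, -0.2086, 0.4504]
ee_rot: [0.0, 0.715, 0.699, 0.001]
ft_force: [1.4, -1.0, -0.2]
width: 0.0349
gripper_force: 0.0
```

Run:
```python
from h import *
P=wseg()
im,P,o=segs("top")
for x in o: print(x)
go(.44,.15,.40,86.4)
```

```text
([365.0, 182.0], 175, {'c': [492, -211], 'wh': [101, 99], 'a': 88.6, 'zmed': 174.2, 'n': 3332})
([392.0, 214.0], 369, {'c': [445, -178], 'wh': [11, 105], 'a': 88.1, 'zmed': 369.5, 'n': 57})
([246.0, 238.0], 73, {'c': [443, 264], 'wh': [83, 83], 'a': 86.3, 'zmed': 69.7, 'n': 222})
([309.0, 236.0], 74, {'c': [443, 65], 'wh': [67, 67], 'a': 7.8, 'zmed': 69.7, 'n': 180})
now [ 0.4486 -0.2087  0.4526] yaw 88.6 -> shift cm [35.86 -1.78  5.13] spin 2.2
```

Emit:
carry_out(
  steps="3.98 -0.2 0.2 0 0.4; 3.98 -0.2 0.6 0 0.4; 3.98 -0.2 0.6 0 0.4; 3.98 -0.2 0.6 0 0.4; 3.98 -0.2 0.6 0 0.4",
)

```text
t: 24.03
ee_pos: [0.4411, -0.0083, 0.4212]
ee_rot: [-0.0, 0.716, 0.698, -0.0]
ft_force: [0.7, 0.6, 0.6]
width: 0.0353
gripper_force: 0.0
```

Emit:
carry_out(
  steps="3.98 -0.2 0.6 0 0.4; 3.98 -0.2 0.6 0 0.4; 3.98 -0.2 0.6 0 0.4; 3.98 -0.2 0.6 2.2 0.4; 0 0 0 0 0.4",
)

```text
t: 24.45
ee_pos: [0.4359, 0.1589, 0.3975]
ee_rot: [-0.003, 0.724, 0.69, 0.003]
ft_force: [-0.9, -0.1, 0.3]
width: 0.0353
gripper_force: 0.0
```

Emit:
carry_out(
  steps="0 0 0 0 0.4; 0 0 0 0 0.4",
)

```text
t: 24.62
ee_pos: [0.4373, 0.1492, 0.3973]
ee_rot: [0.0, 0.728, 0.685, -0.001]
ft_force: [0.1, -0.6, 0.4]
width: 0.0353
gripper_force: 0.0
```

Run:
```python
from h import *
wseg()
grasp(.444,.264,-3.6,.038,.220)
```

```text
([324.0, 72.0], 71, {'c': [444, 263], 'wh': [83, 83], 'a': 86.4, 'zmed': 70.3, 'n': 2712})
([332.0, 250.0], 239, {'c': [454, 148], 'wh': [18, 2], 'a': 83.5, 'zmed': 237.7, 'n': 87})
now [0.4375 0.1482 0.3975] yaw 86.4 -> shift cm [11.62 -3.87 17.73] spin -0.0
```

Emit:
carry_out(
  steps="2.9 -0.96 1 0 0.4; 2.9 -0.97 1 0 0.4; 2.9 -0.97 1 0 0.4; 2.9 -0.97 1 0 0.4; 0 0 3.5 0 0.4",
)

```text
t: 25.08
ee_pos: [0.4064, 0.2734, 0.3258]
ee_rot: [-0.002, 0.727, 0.686, 0.007]
ft_force: [1.3, 1.9, -0.6]
width: 0.0354
gripper_force: 0.0
```

Emit:
carry_out(
  steps="0 0 3.5 0 0.4; 0 0 3.5 0 0.4; 0 0 3.2 0 0.4; 0 0 0 0 0.4; 0 0 0 0 0",
)

```text
t: 25.5
ee_pos: [0.4064, 0.2661, 0.2203]
ee_rot: [0.001, 0.729, 0.684, -0.002]
ft_force: [-0.2, 0.6, 0.8]
width: 0.0306
gripper_force: 0.0
```

Emit:
carry_out(
  steps="0 0 0 0 0; 0 0 0 0 0; 0 0 0 0 0; 0 0 0 0 0; 0 0 0 0 0",
)

```text
t: 25.92
ee_pos: [0.407, 0.2679, 0.2228]
ee_rot: [0.0, 0.729, 0.685, 0.002]
ft_force: [1.2, -1.4, 9.4]
width: 0.0077
gripper_force: 40.0
```

Emit:
carry_out(
  steps="0 0 0 0 0; 0 0 0 0 0; 0 0 -2 0 0; 0 0 -3 0 0; 0 0 -3 0 0",
)

```text
t: 26.33
ee_pos: [0.4057, 0.2675, 0.3024]
ee_rot: [0.0, 0.729, 0.685, -0.001]
ft_force: [0.7, -0.7, -1.8]
width: 0.0078
gripper_force: 39.8
```

Emit:
carry_out(
  steps="0 0 -4 0 0; 0 0 -4 0 0; 0 0 -4 0 0; 0 0 0 0 0; 0 0 0 0 0",
)

```text
t: 26.75
ee_pos: [0.4063, 0.2679, 0.4236]
ee_rot: [0.001, 0.729, 0.685, 0.003]
ft_force: [-0.3, 0.2, -2.1]
width: 0.0081
gripper_force: 39.8
```

Run:
```python
from h import *
s=r.state();print(s["width"],s["gripper_force"])
wseg()
grasp(.492,-.209,-1.3,.038,.42)
```

```text
0.008121283941163184 39.827799797058105
([397.0, 215.0], 276, {'c': [444, 280], 'wh': [52, 85], 'a': 87.4, 'zmed': 270.8, 'n': 5285})
([336.0, 324.0], 318, {'c': [417, 261], 'wh': [7, 0], 'a': 86.7, 'zmed': 314.2, 'n': 40})
now [0.4059 0.2673 0.4218] yaw 86.4 -> shift cm [-47.15   7.77   0.18] spin -2.3
```

Emit:
carry_out(
  steps="-3.93 0.65 0 0 0; -3.93 0.65 0 0 0; -3.93 0.65 0 0 0; -3.93 0.65 0 0 0; -3.93 0.65 0 0 0",
)

```text
t: 27.22
ee_pos: [0.4255, 0.0675, 0.4195]
ee_rot: [-0.001, 0.728, 0.685, -0.002]
ft_force: [1.0, 0.0, 0.0]
width: 0.0078
gripper_force: 39.8
```

Emit:
carry_out(
  steps="-3.93 0.65 0 0 0; -3.93 0.65 0 0 0; -3.93 0.65 0 0 0; -3.93 0.65 0 0 0; -3.93 0.65 0 0 0",
)

```text
t: 27.63
ee_pos: [0.4456, -0.1306, 0.4194]
ee_rot: [-0.002, 0.729, 0.685, -0.001]
ft_force: [1.3, -0.0, -1.5]
width: 0.0079
gripper_force: 39.8
```

Emit:
carry_out(
  steps="-3.93 0.65 0 0 0; -3.93 0.62 0 0 0; 0 0 0 -2.3 0; 0 0 0 0 0; 0 0 0 0 0",
)

```text
t: 28.05
ee_pos: [0.4538, -0.2073, 0.4195]
ee_rot: [-0.002, 0.715, 0.699, -0.0]
ft_force: [-0.5, 1.3, -0.8]
width: 0.0082
gripper_force: 39.8
```

Run:
```python
from h import *
wseg("w6.png")
grasp(.492,-.209,-1.3,.038,.349)
```

```text
([381.0, 191.0], 268, {'c': [486, -195], 'wh': [54, 92], 'a': 88.8, 'zmed': 266.3, 'n': 5787})
([333.0, 321.0], 334, {'c': [453, -187], 'wh': [1, 4], 'a': 85.8, 'zmed': 334.7, 'n': 25})
now [ 0.4541 -0.2065  0.42  ] yaw 88.8 -> shift cm [-0.18  0.01  7.1 ] spin 0.1
```

View pics/w6.png

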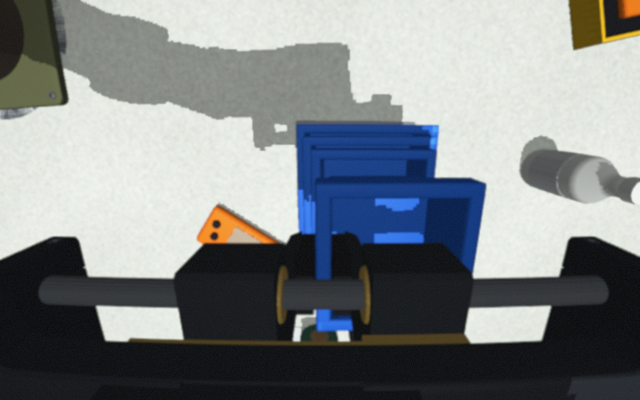

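tub2 hangs level over the nest at about (400,210), and the open nest is behind it. I'll lower it.

Emit:
carry_out(
  steps="-0.1 0 2.7 0 0; 0 0 2 0 0; 0 0 1.2 0 0; 0 0 0.7 0 0; 0 0 0.4 0 0",
)

```text
t: 28.52
ee_pos: [0.4544, -0.2072, 0.3502]
ee_rot: [-0.001, 0.714, 0.7, -0.0]
ft_force: [-1.0, 1.2, -0.1]
width: 0.0079
gripper_force: 39.8
```

Emit:
carry_out(
  steps="0 0 0 0 0; 0 0 0 0 0; 0 0 0 0 0.4; 0 0 0 0 0.4; 0 0 0 0 0.4",
)

```text
t: 28.93
ee_pos: [0.4547, -0.2087, 0.3517]
ee_rot: [0.001, 0.715, 0.699, 0.0]
ft_force: [0.4, -0.1, 0.1]
width: 0.0259
gripper_force: 0.0
```

Emit:
carry_out(
  steps="0 0 0 0 0.4; 0 0 -2 0 0.4; 0 0 -3 0 0.4; 0 0 -4 0 0.4; 0 0 -3 0 0.4",
)

```text
t: 29.35
ee_pos: [0.4546, -0.2084, 0.4735]
ee_rot: [0.0, 0.715, 0.7, 0.001]
ft_force: [0.7, 0.6, -0.4]
width: 0.0354
gripper_force: 0.0
```

Run:
```python
from h import *
P=wseg()
im,P,o=segs("top")
for x in o: print(x)
go(.46,-.05,.40,97.9)
```

```text
([356.0, 179.0], 197, {'c': [492, -212], 'wh': [84, 84], 'a': 89.1, 'zmed': 196.2, 'n': 2840})
([393.0, 214.0], 392, {'c': [444, -177], 'wh': [10, 99], 'a': 89.7, 'zmed': 392.3, 'n': 48})
([309.0, 236.0], 74, {'c': [442, 65], 'wh': [66, 67], 'a': 7.8, 'zmed': 70.4, 'n': 176})
now [ 0.456  -0.2084  0.4758] yaw 88.7 -> shift cm [15.87 -0.02  7.53] spin -9.2
```

Emit:
carry_out(
  steps="3.9 0 0.5 0 0.4; 3.8 0 1.5 0 0.4; 3.8 0 1.5 0 0.4; 3.8 0 1.5 0 0.4; 0.57 0 2.5 -4.6 0.4",
)

```text
t: 29.87
ee_pos: [0.4583, -0.0431, 0.3969]
ee_rot: [0.0, 0.682, 0.731, 0.003]
ft_force: [0.7, -0.2, 0.3]
width: 0.0354
gripper_force: 0.0
```

Emit:
carry_out(
  steps="0 0 0 -4.6 0.4; 0 0 0 0 0.4; 0 0 0 0 0.4; 0 0 0 0 0.4",
)

```text
t: 30.2
ee_pos: [0.458, -0.0505, 0.3961]
ee_rot: [0.0, 0.658, 0.753, 0.0]
ft_force: [0.3, 0.0, 0.4]
width: 0.0349
gripper_force: 0.0
```

Run:
```python
from h import *
wseg()
grasp(.4435,.064,7.9,.030,.220,1)
```

```text
([324.0, 73.0], 72, {'c': [443, 63], 'wh': [67, 66], 'a': 7.9, 'zmed': 70.3, 'n': 2089})
([322.0, 273.0], 115, None)
([330.0, 325.0], 311, {'c': [454, -31], 'wh': [22, 2], 'a': 8.4, 'zmed': 311.3, 'n': 92})
now [ 0.4581 -0.0506  0.3963] yaw 97.8 -> shift cm [11.57  3.09 17.63] spin -0.1
```

Emit:
carry_out(
  steps="2.88 0.76 1 0 0.4; 2.88 0.76 1 0 0.4; 2.88 0.76 1 0 0.4; 2.88 0.76 1 0 0.4; 0 0 3.5 0 0.4",
)

```text
t: 30.67
ee_pos: [0.4748, 0.0749, 0.3243]
ee_rot: [0.002, 0.655, 0.756, 0.008]
ft_force: [1.1, 0.6, 0.3]
width: 0.0351
gripper_force: 0.0
```

Emit:
carry_out(
  steps="0 0 3.5 0 0.4; 0 0 3.5 0 0.4; 0 0 3.1 0 0.4; 0 0 0 0 0.4; 0 0 0 0 0",
)

```text
t: 31.08
ee_pos: [0.472, 0.0681, 0.2197]
ee_rot: [-0.0, 0.657, 0.754, -0.001]
ft_force: [0.5, 0.2, 0.3]
width: 0.0307
gripper_force: 0.0
```

Emit:
carry_out(
  steps="0 0 0 0 0; 0 0 0 0 0; 0 0 0 0 0; 0 0 0 0 0; 0 0 0 0 0",
)

```text
t: 31.5
ee_pos: [0.4729, 0.0682, 0.2216]
ee_rot: [0.001, 0.657, 0.754, 0.001]
ft_force: [0.4, -0.3, 9.4]
width: 0.0083
gripper_force: 40.1
```

Emit:
carry_out(
  steps="0 0 0 0 0; 0 0 0 0 0; 0 0 -2 0 0; 0 0 -3 0 0; 0 0 -3 0 0",
)

```text
t: 31.92
ee_pos: [0.4716, 0.0681, 0.3012]
ee_rot: [-0.0, 0.656, 0.755, -0.001]
ft_force: [0.6, -0.2, -0.7]
width: 0.0078
gripper_force: 39.9
```

Emit:
carry_out(
  steps="0 0 -4 0 0; 0 0 -4 0 0; 0 0 -4 0 0; 0 0 -2.5 0 0; 0 0 0 0 0",
)

```text
t: 32.33
ee_pos: [0.4729, 0.0691, 0.4505]
ee_rot: [0.003, 0.657, 0.754, 0.004]
ft_force: [-0.4, 0.7, -0.7]
width: 0.0079
gripper_force: 39.9
```

Run:
```python
from h import *
s=r.state();print(s["width"],s["gripper_force"])
wseg()
grasp(.492,-.2105,-1.3,.030,.445,1)
```

```text
0.0078576083995235 39.860270619392395
([268.0, 220.0], 305, {'c': [443, 76], 'wh': [68, 45], 'a': 8.1, 'zmed': 298.7, 'n': 3768})
([320.0, 327.0], 343, {'c': [474, 62], 'wh': [23, 8], 'a': 6.3, 'zmed': 340.3, 'n': 65})
now [0.4723 0.0684 0.4479] yaw 97.9 -> shift cm [-28.38   1.07   0.3 ] spin 9.2
```

Emit:
carry_out(
  steps="-3.55 0.13 0 0 0; -3.55 0.13 0 0 0; -3.55 0.13 0 0 0; -3.55 0.13 0 0 0; -3.55 0.13 0 0 0",
)

```text
t: 32.8
ee_pos: [0.5023, -0.1085, 0.4437]
ee_rot: [-0.001, 0.656, 0.755, -0.001]
ft_force: [1.6, 0.3, -0.8]
width: 0.0082
gripper_force: 39.9
```

Emit:
carry_out(
  steps="-3.55 0.13 0 0 0; -3.55 0.13 0 0 0; -3.53 0.13 0 0 0; 0 0 0 4.6 0; 0 0 0 4.6 0",
)

```text
t: 33.22
ee_pos: [0.5207, -0.2146, 0.4427]
ee_rot: [-0.001, 0.718, 0.696, -0.001]
ft_force: [-0.7, 1.4, -0.2]
width: 0.008
gripper_force: 39.9
```

Emit:
carry_out(
  steps="0 0 0 0 0; 0 0 0 0 0; 0 0 0 0 0",
)

```text
t: 33.47
ee_pos: [0.5214, -0.2108, 0.4443]
ee_rot: [-0.001, 0.714, 0.701, -0.0]
ft_force: [0.3, -0.4, -0.7]
width: 0.0082
gripper_force: 39.9
```

Run:
```python
from h import *
wseg()
grasp(.492,-.2105,-1.3,.030,.371,1)
```

```text
([288.0, 188.0], 294, {'c': [497, -200], 'wh': [44, 80], 'a': 88.9, 'zmed': 292.6, 'n': 4328})
([313.0, 314.0], 360, {'c': [520, -191], 'wh': [2, 4], 'a': 80.5, 'zmed': 359.7, 'n': 30})
now [ 0.5215 -0.2108  0.4445] yaw 88.9 -> shift cm [-0.04  0.06  7.35] spin 0.2
```

Emit:
carry_out(
  steps="0 0 3 0 0; 0 0 2 0 0; 0 0 1.2 0 0; 0 0 0.7 0 0; 0 0 0.5 0 0",
)

```text
t: 33.93
ee_pos: [0.5216, -0.211, 0.3703]
ee_rot: [-0.0, 0.714, 0.7, -0.0]
ft_force: [0.4, -0.4, 1.6]
width: 0.0084
gripper_force: 39.9
```

Emit:
carry_out(
  steps="0 0 0 0 0; 0 0 0 0 0; 0 0 0 0 0.4; 0 0 0 0 0.4; 0 0 0 0 0.4",
)

```text
t: 34.35
ee_pos: [0.5218, -0.2113, 0.3716]
ee_rot: [0.001, 0.715, 0.699, 0.0]
ft_force: [-0.2, 0.9, -0.4]
width: 0.026
gripper_force: 0.0
```

Emit:
carry_out(
  steps="0 0 0 0 0.4; 0 0 -2 0 0.4; 0 0 -3 0 0.4; 0 0 -4 0 0.4; 0 0 -3 0 0.6",
)

```text
t: 34.77
ee_pos: [0.5217, -0.211, 0.4936]
ee_rot: [0.001, 0.715, 0.7, 0.001]
ft_force: [1.0, -0.5, 0.2]
width: 0.0399
gripper_force: 0.0
```

Run:
```python
from h import *
P=wseg("w7.png")
im,P,o=segs("top"); 
for x in o: print(x)
go(.491,-.375,.43,88.7)
```

```text
([300.0, 176.0], 219, {'c': [492, -212], 'wh': [68, 68], 'a': 88.8, 'zmed': 218.3, 'n': 2464})
([396.0, 215.0], 401, None)
now [ 0.5231 -0.2107  0.4964] yaw 88.7 -> shift cm [-16.48  -2.92   6.65] spin 0.0
```

View pics/w7.png

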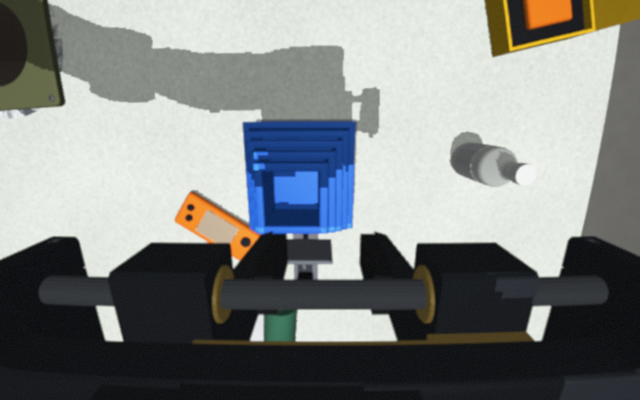

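The nest is complete, with tub1's rim at 218 mm. It sits concentric at about (300,176), and the stop grip shows at (305,270). I'll measure the gap and then close the stop.

Run:
```python
from h import *
T=tool()
im,d=camera("wrist"); P=cloud("wrist",d,T)
hsv=cv2.cvtColor(im,cv2.COLOR_RGB2HSV); b=(hsv[...,0]>95)&(hsv[...,0]<130)&(hsv[...,1]>90)
print("tub5",fitrect(P,b&(P[...,1]>-.30)&(P[...,1]<-.1)&(abs(P[...,0]-.493)<.08),.124,.136))
q=(abs(P[...,0]-.491)<.045)&(P[...,1]<-.29)&(P[...,1]>-.34)&~b
print("fence",fitrect(P,q,.129,.14))
q=(abs(P[...,0]-.491)<.025)&(P[...,1]<-.35)&(P[...,1]>-.42)&~b
print("grip",fitrect(P,q,.120,.134))
```

```text
tub5 {'c': [493, -207], 'wh': [130, 132], 'a': 88.5, 'zmed': 130.4, 'n': 1407}
fence {'c': [500, -319], 'wh': [6, 64], 'a': 88.3, 'zmed': 134.7, 'n': 286}
grip None
```

Emit:
carry_out(
  steps="-3.9 -0.7 0 0 0.6; -3.9 -0.7 0 0 0.6; -3.9 -0.7 0.5 0 0.6; -3.9 -0.7 0.5 0 0.6; -0.85 -0.1 3 0 0.6",
)

```text
t: 35.33
ee_pos: [0.487, -0.3834, 0.4523]
ee_rot: [0.004, 0.719, 0.695, -0.002]
ft_force: [0.2, -0.9, -0.7]
width: 0.0526
gripper_force: 0.0
```

Emit:
carry_out(
  steps="0 0 3 0 0.6; 0 0 0 0 0.6; 0 0 0 0 0.6; 0 0 0 0 0.6",
)

```text
t: 35.67
ee_pos: [0.4898, -0.3743, 0.4219]
ee_rot: [0.0, 0.714, 0.7, 0.001]
ft_force: [0.2, 0.4, 0.2]
width: 0.053
gripper_force: 0.0
```

Run:
```python
from h import *
T=tool()
im,d=camera("wrist"); P=cloud("wrist",d,T)
hsv=cv2.cvtColor(im,cv2.COLOR_RGB2HSV); b=(hsv[...,0]>95)&(hsv[...,0]<130)&(hsv[...,1]>90)
print("tub5",fitrect(P,b&(P[...,1]>-.30)&(P[...,1]<-.1)&(abs(P[...,0]-.493)<.08),.124,.136))
q=(abs(P[...,0]-.491)<.045)&(P[...,1]<-.29)&(P[...,1]>-.34)&~b
print("fence",fitrect(P,q,.129,.14))
q=(abs(P[...,0]-.491)<.025)&(P[...,1]<-.35)&(P[...,1]>-.42)&~b
print("grip",fitrect(P,q,.120,.134))
go(.491,-.375,.272,88.7)
```

```text
tub5 {'c': [492, -240], 'wh': [69, 131], 'a': 88.8, 'zmed': 130.4, 'n': 1905}
fence {'c': [491, -319], 'wh': [6, 79], 'a': 88.1, 'zmed': 135.2, 'n': 580}
grip {'c': [491, -375], 'wh': [15, 23], 'a': 88.4, 'zmed': 128.2, 'n': 387}
now [ 0.4901 -0.3743  0.4226] yaw 88.9 -> shift cm [-0.06  0.05 15.06] spin 0.2
```

Emit:
carry_out(
  steps="0 0.1 3.5 0 0.6; 0 0 3.5 0 0.6; 0 0 3.5 0 0.6; 0 0 3 0 0.6; 0 0 1.5 0 0.6",
  squeeze=20,
)

```text
t: 36.13
ee_pos: [0.4901, -0.3745, 0.2693]
ee_rot: [-0.001, 0.714, 0.7, -0.0]
ft_force: [0.7, -0.2, -0.2]
width: 0.0531
gripper_force: 0.0
```

Emit:
carry_out(
  steps="0 0 0 0 0.6; 0 0 0 0 0; 0 0 0 0 0; 0 0 0 0 0; 0 0 0 0 0",
)

```text
t: 36.55
ee_pos: [0.4908, -0.3754, 0.2729]
ee_rot: [0.002, 0.715, 0.699, 0.0]
ft_force: [-0.3, -0.1, -0.5]
width: 0.0281
gripper_force: 0.0
```

Emit:
carry_out(
  steps="0 0 0 0 0; 0 0 0 0 0; 0.8 0 0 0 0; 0.8 0 0 0 0; 0.8 0 0 0 0",
)

```text
t: 36.97
ee_pos: [0.4911, -0.3523, 0.2725]
ee_rot: [0.002, 0.715, 0.699, -0.0]
ft_force: [-0.8, -2.1, 6.2]
width: 0.0236
gripper_force: 20.0
```

Emit:
carry_out(
  steps="0.8 0 0 0 0; 0.5 0 0 0 0; 0.3 0 0 0 0; 0 0 0 0 0; 0 0 0 0 0",
)

```text
t: 37.38
ee_pos: [0.4916, -0.3351, 0.2724]
ee_rot: [0.001, 0.715, 0.699, 0.0]
ft_force: [-1.0, 1.0, 6.9]
width: 0.0237
gripper_force: 20.0
```

Run:
```python
from h import *
print(r.state()["ft_force"],r.state()["width"])
T=tool()
im,d=camera("wrist"); P=cloud("wrist",d,T); save("w8.png",im)
hsv=cv2.cvtColor(im,cv2.COLOR_RGB2HSV); b=(hsv[...,0]>95)&(hsv[...,0]<130)&(hsv[...,1]>90)
print("tub5",fitrect(P,b&(P[...,1]>-.30)&(P[...,1]<-.1)&(abs(P[...,0]-.493)<.08),.124,.136))
q=(abs(P[...,0]-.491)<.045)&(P[...,1]<-.26)&(P[...,1]>-.34)&~b
print("fence",fitrect(P,q,.1315,.14))
```

```text
[-0.98059118  1.0163644   6.88363095] 0.023671137579123636
tub5 {'c': [492, -258], 'wh': [31, 131], 'a': 88.7, 'zmed': 130.5, 'n': 5025}
fence {'c': [492, -308], 'wh': [64, 80], 'a': 88.5, 'zmed': 135.2, 'n': 3561}
```

View pics/w8.png

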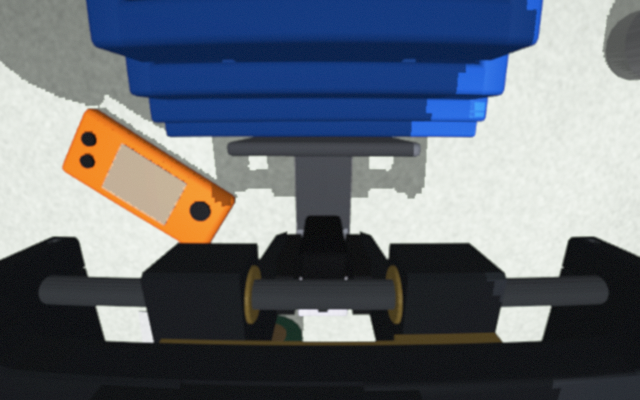

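The fence at (323,148) is within about 2 mm of tub5's collar at (320,130). A final nudge, then release and back off.

Emit:
carry_out(
  steps="0.15 0 0 0 0; 0.15 0 0 0 0; 0 0 0 0 0; 0 0 0 0 0; 0 0 0 0 0",
)

```text
t: 37.85
ee_pos: [0.4916, -0.3331, 0.2725]
ee_rot: [0.002, 0.715, 0.699, 0.0]
ft_force: [-0.6, -1.7, 6.2]
width: 0.0237
gripper_force: 20.0
```

Emit:
carry_out(
  steps="0 0 0 0 0.5; 0 0 0 0 0.5; 0 0 0 0 0.5; 0 0 0 0 0.5; 0 0 -2 0 0.5",
)

```text
t: 38.27
ee_pos: [0.4896, -0.3317, 0.2881]
ee_rot: [-0.003, 0.715, 0.7, -0.001]
ft_force: [-0.2, -1.3, -0.3]
width: 0.0443
gripper_force: 0.0
```

Emit:
carry_out(
  steps="0 0 -3 0 0.5; 0 0 -4 0 0.5; -3 0 -2.7 0 0.5; -3 0 -2.7 0 0.5; 0 0 0 0 0.5",
)

```text
t: 38.68
ee_pos: [0.4894, -0.399, 0.4202]
ee_rot: [0.006, 0.718, 0.696, -0.001]
ft_force: [0.4, -1.7, -0.7]
width: 0.0442
gripper_force: 0.0
```

Emit:
carry_out(
  steps="0 0 0 0 0.5; 0 0 0 0 0.5; 0 0 0 0 0.5; 0 0 0 0 0.5; 0 0 0 0 0.5",
)

```text
t: 39.1
ee_pos: [0.4899, -0.3911, 0.4141]
ee_rot: [-0.001, 0.714, 0.7, -0.0]
ft_force: [0.3, 0.4, 0.2]
width: 0.044
gripper_force: 0.0
```

Run:
```python
from h import *
T=tool()
im,d=camera("wrist"); P=cloud("wrist",d,T); save("w9.png",im)
hsv=cv2.cvtColor(im,cv2.COLOR_RGB2HSV); b=(hsv[...,0]>95)&(hsv[...,0]<130)&(hsv[...,1]>90)
near=(P[...,1]>-.30)&(P[...,1]<-.1)&(abs(P[...,0]-.493)<.08)
for z in (.130,.152,.174,.196,.218): print(z,fitrect(P,b&near,z-.005,z+.005))
q=(abs(P[...,0]-.491)<.045)&(P[...,1]<-.26)&(P[...,1]>-.3)&~b
print("fence",fitrect(P,q,.132,.14))
```

```text
0.13 {'c': [492, -250], 'wh': [51, 131], 'a': 89.0, 'zmed': 130.5, 'n': 2166}
0.152 {'c': [491, -251], 'wh': [36, 117], 'a': 89.2, 'zmed': 152.4, 'n': 2258}
0.174 {'c': [491, -251], 'wh': [20, 100], 'a': 88.8, 'zmed': 174.3, 'n': 2299}
0.196 {'c': [491, -252], 'wh': [5, 84], 'a': 88.9, 'zmed': 196.0, 'n': 1397}
0.218 None
fence {'c': [492, -277], 'wh': [5, 79], 'a': 88.6, 'zmed': 135.2, 'n': 639}
```

View pics/w9.png

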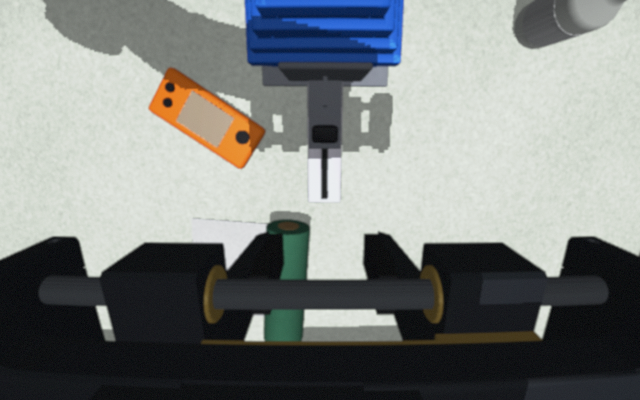

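The fence at (325,72) touches tub5's collar, the rims are still evenly stepped, and the gripper is clear. Handing in.

```bash
python3 -c "
from h import *
im,P,o=segs('top'); print(o)
print(job.close_job())"
```

```text
[([398.0, 214.0], 219, {'c': [490, -210], 'wh': [69, 68], 'a': 87.4, 'zmed': 217.3, 'n': 263})]
the job is handed in; nothing more can be done
None
```

The job is handed in: all five tubs are nested fully down and centred on the platform, the stop's fence rests against the largest tub, and the console and bottle were not touched; it took about 39 s, and no verdict came back.

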